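Read a stain jar behind the dust shutter

TASK

Turn the grey stain jar in the reader's nest so that its barcode label squarely faces the reader's window, leaving it standing upright in the nest. Then take the yellow grip and pull the spring-loaded dust shutter out until its black pointer stands over the red clip, and finish while still holding it there with the gripper so that the reader can scan the jar. Leave the other things on the bench where they are.

Things in the scene. Friction and masses are not known exactly. Their poses are not given: they have to be found in the camera images.
- reader: Label reader, fixed on the bench. Origin on the bench under the middle of its window face; x points into the housing (away from the robot, turned by up to 0.3 rad), y along the shutter's travel (robot's left), z up. Blue housing: x 0..90, y -65..65, top at 100 mm. Rail left of it: x -20..12, y 65..260, top at 30 mm; white graduated ledge before the rail: x -60..-20, top at 20 mm.
- nest (a point): Centre of the round black nest on the reader's grey base plate, at reader x=-85, y=0, on the plate's top 8 mm above the bench. The nest's rim is 62 mm inside, 72 mm outside, its top 14 mm above the bench.
- window (a point): Centre of the scanner window, on the housing's front face: reader frame x=0, y=0, z=56 mm. The closed shutter blade covers it.
- jar: Grey stain jar, loose in the nest: 56 mm diameter, 90 mm tall, 0.2 to 0.45 kg. Origin at the centre of its underside (8 mm above the bench), z up; +x points to the white label with black bars on its side. An orange stripe on the lid runs from the centre to the rim on the label's side. It starts turned away from the window by at least 40 degrees either way. +x is to point at the window.
- label (a point): Middle of the jar's label: on the surface, 28 mm from the jar's axis along its +x, 45 mm above its underside.
- shutter (a joint): Travel of the dust shutter in m: 0 closed (against a stop), growing as it is pulled along the reader's +y; end stop at 0.080. A spring always pulls it shut: 4 N when closed, rising by 1 N per 10 mm (12 N at the end stop).
- grip (a point): Grip point on the shutter's yellow upright grip, a plate 14 mm thick along reader y, 30 mm wide along reader x, 49 to 115 mm above the bench. Point: mid-plane, 90 mm above the bench. With the shutter closed at reader x=-4, y=135 mm (63 mm clear of the housing). Under it a black carriage 36 x 34 mm, top at 49 mm, and a thin rod at 42 mm height to the blade.
- pointer (a point): Tip of the black pointer, moving with the shutter: a tooth 3 mm wide over the white ledge, at the grip's reader y, reader x=-40 mm, 35 mm above the bench. The shutter is at the mark when this point has the same reader y as the red clip.
- clip: Red clip fixed on the white ledge, the mark: 36 mm along reader x, 12 mm wide along reader y, 12 mm tall, top at 32 mm. Origin at the centre of its underside; axes parallel to the reader's. Set at 40 to 64 mm of shutter travel; the pointer stands over it within 6 mm either way.
- jar_green: Green jar, no label, 56 mm diameter, 90 mm tall, on the bench to the right of the reader. Origin at underside centre. Leave alone.
- jar_red: Brown-red jar, no label, 56 mm diameter, 90 mm tall, behind the reader. Origin at underside centre. Leave alone.
- mallet: Wooden mallet lying on the bench at the left: 260 mm long along its x, head 70 x 120 x 60 mm at its +x end. Origin on the bench at mid-length. Leave alone.
- chisel: Chisel lying at the right: 260 mm long along its x, wooden handle 28 mm thick to -x. Origin on the bench at mid-length. Leave alone.
- mug: Blue mug, 80 mm diameter, 90 mm tall, at the left behind the end of the rail. Origin at underside centre. Leave alone.
- offcut: Pale wood offcut 90 x 50 x 35 mm, near left. Origin at underside centre. Leave alone.

How it is judged:
On the way:
1. the jar stands in the nest with its label facing the window, released, the shutter still closed (x of window in the frame of jar above 0.05 m and y of window in the frame of jar between -0.02 and 0.02 m and angle between jar's own z axis and vertical below 0.08 rad and z of jar in the frame of reader between 0.004 and 0.012 m and x of jar in the frame of reader between -0.091 and -0.079 m and y of jar in the frame of reader between -0.006 and 0.006 m and contact force between the fingers and jar below 0.1 N and value of joint shutter below 0.008 m), for 0.2 s.
At the end, for the whole second after the job is handed in: Jar upright in the nest (6 mm), untouched, window centre within 20 mm sideways of its +x axis (about 13 degrees); the shutter pointer within 6 mm of the clip centre line along the travel, still, and held by the fingers (over 3 N) (x of window in the frame of jar above 0.05 m and y of window in the frame of jar between -0.02 and 0.02 m and angle between jar's own z axis and vertical below 0.08 rad and z of jar in the frame of reader between 0.004 and 0.012 m and x of jar in the frame of reader between -0.091 and -0.079 m and y of jar in the frame of reader between -0.006 and 0.006 m and y of pointer in the frame of clip between -0.006 and 0.006 m and contact force between the fingers and shutter above 3 N and contact force between each of the arm, the fingers and jar below 0.1 N and velocity of joint shutter between -0.01 and 0.01 m/s); the arm keeps its last pose, push and grip.
It fails at once if the jar is tipped over (angle between jar's own z axis and vertical above 0.4 rad).
It fails at once if a bystander is moved by more than 30 mm (distance of any of jar_green, jar_red, mallet, chisel, mug, offcut from where it was at the start of the episode above 0.03 m).
It also fails if it takes over 67 s, if anything falls off the work surface, if the arm or the gripper's body presses on something with over 40 N, if the wrist force passes 120 N, or if a joint passes its speed limit or range.

ROBOT

A 6-joint arm with a two-finger parallel gripper is mounted at the origin on the work surface. World frame = base frame: x ahead of the robot, y to its left, z up, the work surface at z = 0. Lengths are in m, angles in rad, forces in N, time in s.
With the tool pointing down it reaches from about 0.375 to 0.9 m from the base axis. Payload 3.1 kg.
Tool frame: the origin (TCP) lies at the centre of the arm's flange, where the gripper is bolted on; the fingertips stand robot.tip_extent ahead of it and the grasp point (between the pads) lies 164 mm ahead of it (robot.tip_extent is the distance from the TCP to the fingertips, in m); z points along the fingers, y is the line along which they close (so a half turn about z gives the same grasp; the last joint's range is limited). The gripper opens to 87 mm and grips with 3 to 60 N. Pads are 19 mm wide; open, the fingers measure 117 mm over their backs; the gripper's body (75 mm by 190 mm) begins 51 mm behind the grasp point.
Start: joints at [1.071, 0.527, 1.433, -0, 1.181, -0.178], TCP at [0.197, 0.593, 0.405] pointing down, gripper open.
Joint ranges: [-3.08, 3.08], [-0.75, 2.2], [0.22, 2.44], [-1.43, 4.57], [0, 2.65], [-2.85, 2.85]. Speed limits (rad/s): [2.79, 2.79, 3.14, 3.14, 3.14, 3.14].

INTERFACE

Orientations are given as a unit quaternion [x, y, z, w].
In Python, from rig import get_obs, camera, hand_in, cut_out, robot gives the robot as it stands.
- The arm moves only by the tool step_arm, never from a script. Its argument "rows" is a list of rows, each a list of 6 numbers: the shift along the world's x, y, z in m, then the turn, a rotation vector about the world's x, y, z in degrees. A call has 1 to 12 rows; each row shifts and turns the commanded pose from where the row before left it; what a row does not reach is not made up. A row lasts 1/8 s, in which the tool goes at most 62.5 mm and 10.7 degrees, less where a joint would pass 70% of its speed; a pose out of reach is approached as far as the arm can. A call is refused whole if a number of a shift passes 0.0625 or a number of a turn 10.7, either way. A call with a gripper value outside its range is refused whole. "jaw" is the finger opening in m, from 0 to 0.087, set as the call begins (left out, the last holds). The fingers move at their own pace and stop on an object; "squeeze" is the grip in N (left out, the last holds). Time passes only in rows, so rows that do not move let the fingers close. It gives the time, the measured TCP pose, the force, the opening and the grip force at its end, in the units of the state.
- get_obs(): the state, without advancing time (a new reading comes with each control period).
- camera(name): name is "scene" or "top" or "wrist"; returns a dict with "pixels" (420x560x3 uint8, blue, green, red), "depth" (420x560 float32, m along the optical axis (not along the pixel's ray), 0 where there is no reading), "fov_y" (degrees; the focal length in pixels is half the picture's height over the tangent of half this angle, whatever the lens; pixels are square), "cx", "cy" (the principal point, pixels), "extrinsics" (4x4, takes a point from camera to world coordinates); the wrist camera has in their place "mount" (4x4, takes a point from camera to tool coordinates, whose origin is the TCP and whose axes are the flange's). Camera axes: x right, y up, looking along -z (the intrinsics and any distortion apply to the point x, -y, -z); pixel columns grow to the right and rows downward; lengths in m; the calibration is good to about 2 mm. A picture is of the moment at which its call begins: read the wrist's pose just before it.
- hand_in(): hands the job in; it is judged then, once.
Trained networks look in the newest picture that a camera, given by its name, has taken for a name from the list of things; names that differ only in an ending like _2 or _b are one class to them, and where a whole thing is asked for, a point or a joint stands for the part that bears it (a point fixed in the world has none). Each returns a list of dicts, best first, with "confidence" (0 to 1); they miss things now and then, are a little off and sometimes report something else, mostly with a low value. They report only what shows in the picture. A call takes as long as a camera call.
- cut_out(label, camera): "region" (420x560 bool, what is visible of it) and "extent" ([centre column, centre row, width, height] in pixels, round what is visible of it).
The state is a dict: "time": time; "q": joint angles; "joint_velocities": joint speeds; "joint_torque": joint torques, N m; "position": TCP position; "tool_rot": TCP orientation; "ft_force": force on the tool from outside, world axes, zero at the start; "moment": the same for the moment, N m; "grip_width": finger opening in m; "grip_force": force on a finger pad.
Only numpy, scipy, OpenCV 4.12 (cv2) and the standard library are available. Lean on these libraries where they do the work, as an engineer would, in place of code of your own. Each camera call takes 0.05 s, during which the arm holds its last target. There are 200 camera calls.

## Working session

There is one attempt and no reset: what is moved stays moved. The work goes in short steps, Python scripts to look and compute and a tool call to move; the robot and the scene stay as the last step left them, time stands still between calls to the robot, and variables do not carry over. Pictures are saved under pics/ and viewed, at most 10 in all, crops included, and the job is handed in when it is done.

Besides the shell and the picture viewer there is one more tool, called after ">>>" as name(argument=value, ...), one argument or row to a line, values as JSON. step_arm: Moves the arm, as the interface text tells. Its arguments: {"type":"object","properties":{"rows":{"type":"array"},"jaw":{"type":"number"},"squeeze":{"type":"number"}},"required":["rows"]}

```bash
ls; mkdir -p pics; cat > h.py <<'E'
import numpy as np, cv2
from scipy.spatial.transform import Rotation as R
from rig import get_obs, camera, hand_in, cut_out, robot
def cloud(c, obs=None):
    h,w=c["depth"].shape; f=h/2/np.tan(np.radians(c["fov_y"])/2)
    v,u=np.mgrid[:h,:w]; d=c["depth"]
    P=np.stack([(u-c["cx"])/f*d,-(v-c["cy"])/f*d,-d],-1)
    if "mount" in c:
        T=np.eye(4); T[:3,:3]=R.from_quat(obs["tool_rot"]).as_matrix(); T[:3,3]=obs["position"]; E=T@c["mount"]
    else: E=c["extrinsics"]
    return P@E[:3,:3].T+E[:3,3]
E
python3 - <<'E'
from h import *
o=get_obs(); print({k:np.round(v,3) for k,v in o.items()}, robot.tip_extent)
for n in ("top","scene"):
    c=camera(n); print(n,[k for k in c if k not in("pixels","depth")],c["cx"],c["cy"],c["fov_y"],c.get("distortion")); W=cloud(c); cv2.imwrite(f"pics/{n}0.png",c["pixels"])
    for l in("jar","clip","reader","shutter","grip","pointer","label","jar_green","mug"):
        for r in cut_out(l,n)[:2]:
            m=r["region"]&(c["depth"]>0); p=W[m]
            print(l,round(r["confidence"],2),np.round(r["extent"]),np.round(np.median(p,0),3),np.round(p.min(0),3),np.round(p.max(0),3))
E
```

```text
pics
{'time': np.float64(0.0), 'q': array([ 1.072,  0.528,  1.434,  0.   ,  1.181, -0.179]), 'joint_velocities': array([-0.   , -0.   ,  0.003,  0.001,  0.001, -0.001]), 'joint_torque': array([-2.0000e-03, -4.4005e+01, -1.7659e+01,  6.3000e-02,  5.8000e-02,
       -0.0000e+00]), 'position': array([0.197, 0.593, 0.404]), 'tool_rot': array([ 0.16 ,  0.987, -0.001, -0.   ]), 'ft_force': array([-0.323, -0.205,  0.086]), 'moment': array([ 0.049, -0.018, -0.032]), 'grip_force': np.float64(0.0), 'grip_width': np.float64(0.087)} 0.1822
top ['fov_y', 'cx', 'cy', 'extrinsics'] 279.6399020955581 209.91371539450597 48.08071922453167 None
jar 0.56 [237. 199.  54.  19.] [0.545 0.163 0.051] [ 0.521  0.021 -0.008] [0.574 0.196 0.121]
jar 0.53 [266. 219.  17.  18.] [0.477 0.024 0.098] [ 0.452 -0.001  0.006] [0.517 0.055 0.107]
clip 0.73 [237. 200.  52.  21.] [0.541 0.164 0.056] [0.518 0.021 0.021] [0.564 0.19  0.121]
reader 0.78 [237. 204. 112.  81.] [0.534 0.071 0.022] [ 0.42  -0.053 -0.007] [0.664 0.298 0.121]
reader 0.58 [235. 157.  21.  26.] [0.683 0.119 0.088] [ 0.642  0.093 -0.007] [0.744 0.158
[... 1440 characters left out ...]
 0.028] [0.559 0.191 0.118]
grip 0.6 [322. 261.  30.  27.] [0.547 0.173 0.049] [0.488 0.104 0.017] [0.559 0.192 0.118]
pointer 0.62 [318. 260.  32.  31.] [0.547 0.175 0.053] [0.45  0.101 0.001] [0.559 0.192 0.118]
pointer 0.2 [277. 297.  23.  36.] [0.701 0.129 0.087] [ 0.663  0.081 -0.003] [0.719 0.149 0.097]
label 0.63 [290. 223.  20.  34.] [0.494 0.033 0.084] [ 0.454 -0.002  0.011] [0.508 0.054 0.103]
jar_green 0.84 [239. 216.  24.  34.] [ 0.561 -0.104  0.073] [ 0.521 -0.142 -0.003] [ 0.579 -0.087  0.096]
mug 0.92 [371. 347.  54.  46.] [0.659 0.365 0.046] [ 0.605  0.323 -0.002] [0.715 0.432 0.093]
mug 0.63 [306. 255. 140.  86.] [0.558 0.097 0.032] [ 0.421 -0.075 -0.004] [0.683 0.297 0.118]
```

```bash
python3 - <<'E'
import cv2,numpy as np
a=cv2.imread("pics/top0.png")[130:280,140:340]; b=cv2.imread("pics/scene0.png")[190:330,210:410]
cv2.imwrite("pics/a.png",cv2.resize(a,None,fx=4,fy=4,interpolation=cv2.INTER_CUBIC))
cv2.imwrite("pics/b.png",cv2.resize(b,None,fx=4,fy=4,interpolation=cv2.INTER_CUBIC))
E
```

```text
(no output)
```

View pics/a.png

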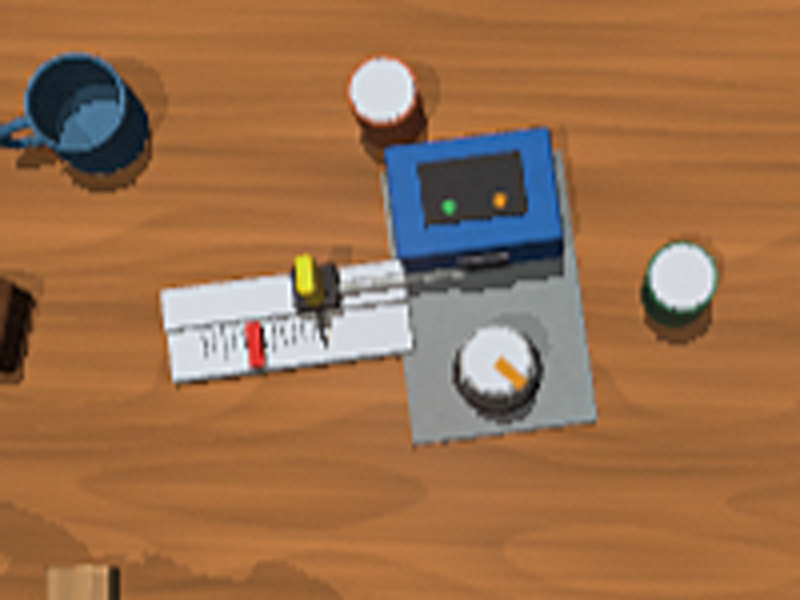

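View pics/b.png

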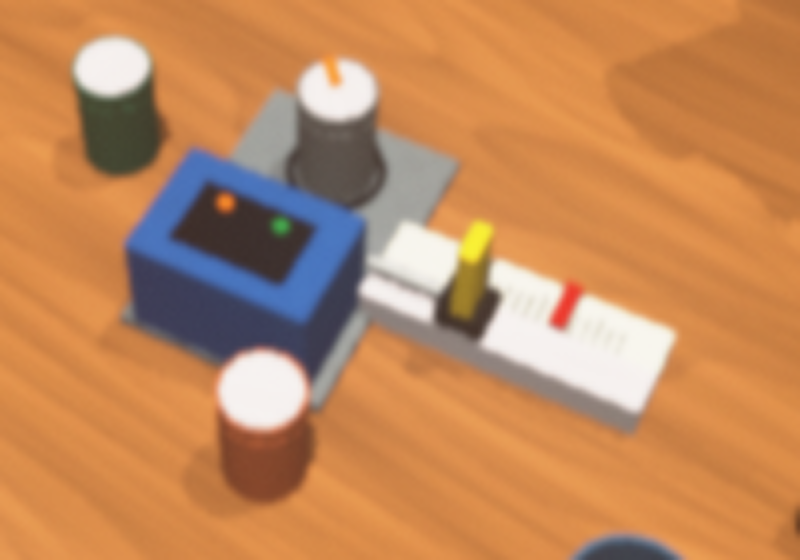

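Top crop: the jar lid is at (497,362) with the stripe toward lower right (520,382), i.e. facing −x/−y. The grip is at (305,280), the red clip at (256,344), and the reader is turned a few degrees CCW. Next I'll measure these precisely.

```bash
cat > m.py <<'E'
from h import *
o=get_obs(); S={}
for n in ("top","scene"):
    c=camera(n); W=cloud(c); hsv=cv2.cvtColor(c["pixels"],cv2.COLOR_BGR2HSV); H,s,v=[hsv[...,i].astype(int) for i in range(3)]
    z=W[...,2]; x=W[...,0]; y=W[...,1]
    near=np.hypot(x-.478,y-.026)<.03
    lid=near&(z>.085); st=lid&(s>120)&(H<25)&(v>120); al=lid
    P=W[...,:2]
    b=(H>100)&(H<125)&(s>120)&(z>.09)&(z<.115)&(y<.2)&(x<.72)&(x>.5)
    hs=(z>.088)&(z<.112)&(x>.52)&(x<.66)&(y>-.06)&(y<.13)
    r=cv2.minAreaRect(P[hs].astype(np.float32)); print(n,"housing",np.round(cv2.boxPoints(r),3).tolist(),np.round(r[1],3),r[2])
    lc=(P[al].min(0)+P[al].max(0))/2; sc=P[st].mean(0); d=sc-lc
    print("lid",lc,al.sum(),"stripe",sc,st.sum(),np.degrees(np.arctan2(d[1],d[0])), np.hypot(*d))
    ye=(H>22)&(H<35)&(s>150)&(x>.45)&(x<.62)&(y>.1)&(y<.25)
    t=ye&(z>.105); print("grip top",np.round(W[t].mean(0),4) if t.any() else 0,t.sum(),np.round(W[ye].mean(0),4))
    re=((H<6)|(H>174))&(s>150)&(v>100)&(x>.42)&(x<.6)&(y>.1)&(y<.3)&(z<.06)
    print("clip",np.round(W[re].mean(0),4),re.sum(),np.round(W[re].min(0),3),np.round(W[re].max(0),3))
    rl=(s<60)&(v>150)&(z>.012)&(z<.04)&(y>.1)&(y<.33)&(x>.42)&(x<.6)
    r=cv2.minAreaRect(P[rl].astype(np.float32)); print("rail",np.round(cv2.boxPoints(r),3).tolist(),np.round(r[1],3),r[2])
    pl=(z>.002)&(z<.013)&(s<60)&(x>.4)&(x<.7)&(y>-.1)&(y<.15)
    r=cv2.minAreaRect(P[pl].astype(np.float32)); print("plate",np.round(r[1],3),r[2])
E
python3 m.py
```

```text
top housing [[0.5540000200271606, 0.10499999672174454], [0.5730000138282776, -0.024000000208616257], [0.6629999876022339, -0.010999999940395355], [0.6439999938011169, 0.11800000071525574]] [0.091 0.13 ] 8.43864917755127
lid [0.47930229 0.02540102] 262 stripe [0.46930043 0.01401332] 23 -131.29294923450118 0.015156409449211006
grip top [0.5375 0.1717 0.1132] 42 [0.5359 0.1711 0.1069]
clip [0.4921 0.2196 0.0314] 35 [0.476 0.214 0.025] [0.508 0.226 0.043]
rail [[0.46399998664855957, 0.28700000047683716], [0.4959999918937683, 0.09399999678134918], [0.5669999718666077, 0.10599999874830246], [0.5350000262260437, 0.29899999499320984]] [0.073 0.195] 9.375170707702637
plate [0.225 0.196] 9.243149757385254
scene housing [[0.5529999732971191, 0.10499999672174454], [0.5730000138282776, -0.02500000037252903], [0.6650000214576721, -0.010999999940395355], [0.6449999809265137, 0.11800000071525574]] [0.093 0.131] 8.622298240661621
lid [0.47945614 0.02589076] 312 stripe [0.4677882  0.01161052] 21 -129.2511788598276 0.018440883891595344
grip top [0.5416 0.1735 0.1135] 60 [0.5417 0.1737 0.113 ]
clip [0.4956 0.2212 0.032 ] 34 [0.479 0.215 0.028] [0.511 0.226 0.036]
rail [[0.4620000123977661, 0.28600001335144043], [0.4950000047683716, 0.09399999678134918], [0.5910000205039978, 0.10999999940395355], [0.5590000152587891, 0.3019999861717224]] [0.098 0.195] 9.66572380065918
plate [0.225 0.183] 9.637097358703613
```

>>> step_arm(
  rows=[
    [0.0235,-0.047,0,0,0,-10],
    [0.0235,-0.047,0,0,0,-10],
    [0.0235,-0.047,0,0,0,-10],
    [0.0235,-0.047,0,0,0,-10],
    [0.0235,-0.047,0,0,0,-10],
    [0.0235,-0.047,0,0,0,-10],
    [0.0235,-0.047,0,0,0,-10],
    [0.0235,-0.047,0,0,0,-10],
    [0.0235,-0.047,0,0,0,-10],
    [0.0235,-0.047,0,0,0,-10],
    [0.0235,-0.047,0,0,0,-10],
    [0.0235,-0.047,0,0,0,-10],
  ],
  jaw=0.087,
  squeeze=25,
)

```text
time: 2.6
position: [0.4797, 0.0274, 0.405]
tool_rot: [0.936, 0.352, 0.0, 0.0]
ft_force: [0.6, 0.3, -0.1]
grip_width: 0.0867
grip_force: 0.0
```

>>> step_arm(
  rows=[
    [0,0,0,0,0,-6],
    [0,0,0,0,0,-6],
    [0,0,0,0,0,0],
  ],
)

```text
time: 2.98
position: [0.4791, 0.0289, 0.4048]
tool_rot: [0.967, 0.256, 0.0, 0.0]
ft_force: [-0.1, 0.0, -0.1]
grip_width: 0.0869
grip_force: 0.0
```

```bash
cat > w.py <<'E'
from h import *
o=get_obs(); c=camera("wrist"); W=cloud(c,o); hsv=cv2.cvtColor(c["pixels"],cv2.COLOR_BGR2HSV); H,s,v=[hsv[...,i].astype(int) for i in range(3)]
cv2.imwrite("pics/w%d.png"%(o["time"]*100),c["pixels"]); print(o["position"],o["tool_rot"])
z=W[...,2];P=W[...,:2]
lid=(np.hypot(P[...,0]-.4795,P[...,1]-.0262)<.034)&(z>.085)&(z<.11)
(cx,cy),r=cv2.minEnclosingCircle(P[lid].astype(np.float32)); st=lid&(s>110)&(H<25)&(v>100)
d=P[st]-[cx,cy]; m=d.mean(0); print("lid",cx,cy,r,lid.sum(),"ang",np.degrees(np.arctan2(m[1],m[0])),np.hypot(*m),st.sum(), "line",cv2.fitLine(P[st].astype(np.float32),cv2.DIST_L2,0,.01,.01).ravel())
E
python3 w.py
```

```text
[0.47911611 0.02885243 0.40482531] [9.66687809e-01 2.55958335e-01 9.81460587e-05 4.12287615e-05]
lid 0.48178941011428833 0.02471720241010189 0.02839101292192936 3637 ang -130.77362493234648 0.014392048441985664 370 line [0.66172045 0.7497507  0.47239035 0.01381817]
```

>>> step_arm(
  rows=[
    [0.001,-0.003,-0.03,0,0,0],
    [0,0,-0.03,0,0,0],
    [0,0,-0.03,0,0,0],
    [0,0,-0.03,0,0,0],
    [0,0,-0.02,0,0,0],
    [0,0,-0.013,0,0,0],
    [0,0,-0.01,0,0,0],
    [0,0,0,0,0,0],
  ],
)

```text
time: 4.03
position: [0.4801, 0.0262, 0.2415]
tool_rot: [0.967, 0.256, -0.0, -0.0]
ft_force: [0.3, -0.2, -0.1]
grip_width: 0.0871
grip_force: 0.0
```

>>> step_arm(
  rows=[
    [0,0,0,0,0,0],
    [0,0,0,0,0,0],
    [0,0,0,0,0,0],
    [0,0,0,0,0,0],
    [0,0,0,0,0,0],
    [0,0,0,0,0,0],
    [0,0,0,0,0,0],
    [0,0,0,0,0,0],
  ],
  jaw=0.04,
  squeeze=20,
)

```text
time: 5.03
position: [0.4804, 0.0259, 0.242]
tool_rot: [0.967, 0.256, 0.001, 0.0]
ft_force: [1.4, -2.6, 5.5]
grip_width: 0.0554
grip_force: 20.0
```

>>> step_arm(
  rows=[
    [0,0,0,0,0,4],
    [0,0,0,0,0,8],
    [0,0,0,0,0,8],
    [0,0,0,0,0,8],
    [0,0,0,0,0,8],
    [0,0,0,0,0,8],
    [0,0,0,0,0,8],
    [0,0,0,0,0,8],
    [0,0,0,0,0,8],
    [0,0,0,0,0,8],
    [0,0,0,0,0,8],
    [0,0,0,0,0,8],
  ],
)

```text
time: 6.52
position: [0.479, 0.027, 0.2419]
tool_rot: [0.487, 0.874, 0.0, -0.002]
ft_force: [-0.5, 2.0, 7.7]
grip_width: 0.0555
grip_force: 20.0
```

>>> step_arm(
  rows=[
    [0,0,0,0,0,8],
    [0,0,0,0,0,8],
    [0,0,0,0,0,8],
    [0,0,0,0,0,8],
    [0,0,0,0,0,8],
    [0,0,0,0,0,6],
    [0,0,0,0,0,2],
    [0,0,0,0,0,0],
    [0,0,0,0,0,0],
  ],
)

```text
time: 7.65
position: [0.4789, 0.0266, 0.242]
tool_rot: [0.09, 0.996, 0.0, -0.002]
ft_force: [-1.6, -1.5, 8.0]
grip_width: 0.0556
grip_force: 20.0
```

>>> step_arm(
  rows=[
    [0,0,0,0,0,0],
    [0,0,0,0,0,0],
    [0,0,0,0,0,0],
    [0,0,0,0,0,0],
    [0,0,0,0,0,0],
    [0,0,0,0,0,0],
  ],
  jaw=0.087,
)

```text
time: 8.4
position: [0.4801, 0.0261, 0.2417]
tool_rot: [0.09, 0.996, 0.0, -0.0]
ft_force: [0.1, -0.2, -0.3]
grip_width: 0.0867
grip_force: 0.0
```

>>> step_arm(
  rows=[
    [0,0,0.01,0,0,0],
    [0,0,0.02,0,0,0],
    [0,0,0.03,0,0,0],
    [0,0,0.03,0,0,0],
    [0,0,0.03,0,0,0],
    [0,0,0.04,0,0,0],
    [0,0,0,0,0,0],
  ],
)

```text
time: 9.28
position: [0.4807, 0.0261, 0.4052]
tool_rot: [0.09, 0.996, -0.0, 0.004]
ft_force: [-0.5, 0.4, -0.4]
grip_width: 0.087
grip_force: 0.0
```

```bash
python3 w.py; python3 m.py
```

```text
[0.48066457 0.0260696  0.40518639] [ 9.03981893e-02  9.95897456e-01 -3.46392866e-04  4.03790670e-03]
lid 0.4804617762565613 0.02658725157380104 0.028401317074894905 3658 ang 8.528341318216405 0.014653524460439155 353 line [0.9900893  0.1404391  0.49495327 0.02876035]
top housing [[0.5870000123977661, -0.017000000923871994], [0.652999997138977, -0.032999999821186066], [0.6869999766349792, 0.10400000214576721], [0.6209999918937683, 0.11999999731779099]] [0.141 0.068] 76.14253234863281
lid [0.47800201 0.02544238] 717 stripe [nan nan] 0 nan nan
grip top [0.5377 0.1716 0.114 ] 42 [0.5354 0.1708 0.1032]
clip [0.4922 0.2197 0.031 ] 35 [0.476 0.213 0.022] [0.509 0.226 0.038]
rail [[0.46399998664855957, 0.28700000047683716], [0.4869999885559082, 0.1459999978542328], [0.5590000152587891, 0.15700000524520874], [0.5370000004768372, 0.29899999499320984]] [0.073 0.144] 8.919743537902832
plate [0.153 0.237] 56.31492614746094
scene housing [[0.5529999732971191, 0.10400000214576721], [0.5730000138282776, -0.024000000208616257], [0.6650000214576721, -0.009999999776482582], [0.6449999809265137, 0.11900000274181366]] [0.093 0.13 ] 8.93364429473877
lid [0.47953765 0.02610736] 1261 stripe [0.49272219 0.03162562] 45 22.71128418734143 0.01429276740520304
grip top [0.5417 0.1736 0.1134] 62 [0.5406 0.1731 0.1109]
clip [0.4962 0.2214 0.0318] 32 [0.48  0.215 0.029] [0.512 0.227 0.034]
rail [[0.45899999141693115, 0.2849999964237213], [0.4950000047683716, 0.09200000017881393], [0.5720000267028809, 0.10599999874830246], [0.5360000133514404, 0.30000001192092896]] [0.079 0.197] 10.566542625427246
plate [0.225 0.182] 8.995436668395996m.py:12: RuntimeWarning: Mean of empty slice.
  lc=(P[al].min(0)+P[al].max(0))/2; sc=P[st].mean(0); d=sc-lc
  ret = um.true_divide(
```

>>> step_arm(
  rows=[
    [0.0095,0.0245,0,0,0,4],
    [0.0095,0.0245,0,0,0,4],
    [0.0095,0.0245,0,0,0,4],
    [0.0095,0.0245,0,0,0,4],
    [0.0095,0.0245,0,0,0,3.4],
    [0.0105,0.0245,0,0,0,0],
    [0,0,0,0,0,0],
    [0,0,0,0,0,0],
  ],
  jaw=0.06,
)

```text
time: 10.42
position: [0.5375, 0.1727, 0.4005]
tool_rot: [-0.079, 0.997, -0.0, -0.002]
ft_force: [0.1, -1.4, 0.1]
grip_width: 0.0603
grip_force: 0.0
```

```bash
cat > w2.py <<'E'
from h import *
o=get_obs(); c=camera("wrist"); W=cloud(c,o); hsv=cv2.cvtColor(c["pixels"],cv2.COLOR_BGR2HSV); H,s,v=[hsv[...,i].astype(int) for i in range(3)]
cv2.imwrite("pics/w%d.png"%(o["time"]*100),c["pixels"]); print(o["position"],o["tool_rot"])
x,y,z=np.moveaxis(W,-1,0); ye=(H>20)&(H<36)&(s>130)&(z>.108)&(z<.122)
if ye.any(): r=cv2.minAreaRect(W[ye][:,:2].astype(np.float32)); print("grip",r,ye.sum())
a=np.radians(9); ux=np.array([np.cos(a),np.sin(a)]); uy=np.array([-ux[1],ux[0]])
re=((H<6)|(H>174))&(s>130)&(v>80)&(z>.026)&(z<.037)&(y>.1)&(x<.6)
if re.any(): p=W[re][:,:2]; r=cv2.minAreaRect(p.astype(np.float32)); print("clip",r,re.sum(),"along",(np.array(r[0]))@uy)
E
python3 w2.py; ls pics
```

```text
[0.5374678  0.17266822 0.40047984] [-7.87016873e-02  9.96896836e-01 -2.95305200e-04 -1.62963407e-03]
grip ((0.5417511463165283, 0.17129069566726685), (0.02995932474732399, 0.013765349984169006), 8.529291152954102) 671
clip ((0.49673986434936523, 0.21954461932182312), (0.03450564667582512, 0.0121510224416852), 9.333780288696289) 471 along 0.1391344258009129
a.png
b.png
scene0.png
top0.png
w1042.png
w297.png
w927.png
```

>>> step_arm(
  rows=[
    [0.003,-0.001,-0.03,0,0,0],
    [0,0,-0.03,0,0,0],
    [0,0,-0.03,0,0,0],
    [0,0,-0.025,0,0,0],
    [0,0,-0.02,0,0,0],
    [0,0,-0.01,0,0,0],
    [0,0,0,0,0,0],
    [0,0,0,0,0,0],
  ],
)

```text
time: 11.48
position: [0.5414, 0.1719, 0.2575]
tool_rot: [-0.078, 0.997, 0.0, 0.001]
ft_force: [0.9, -0.4, 0.1]
grip_width: 0.06
grip_force: 0.0
```

>>> step_arm(
  rows=[
    [0,0,0,0,0,0],
    [0,0,0,0,0,0],
    [0,0,0,0,0,0],
    [0,0,0,0,0,0],
    [0,0,0,0,0,0],
    [0,0,0,0,0,0],
    [0,0,0,0,0,0],
    [0,0,0,0,0,0],
  ],
  jaw=0,
  squeeze=40,
)

```text
time: 12.48
position: [0.5411, 0.172, 0.2567]
tool_rot: [-0.079, 0.997, -0.0, -0.0]
ft_force: [0.3, -1.5, -0.4]
grip_width: 0.0136
grip_force: 40.0
```

>>> step_arm(
  rows=[
    [-0.0008,0.0054,0,0,0,0],
    [-0.0009,0.0054,0,0,0,0],
    [-0.0008,0.0054,0,0,0,0],
    [-0.0009,0.0054,0,0,0,0],
    [-0.0008,0.0054,0,0,0,0],
    [-0.0009,0.0054,0,0,0,0],
    [-0.0008,0.0054,0,0,0,0],
    [-0.0009,0.0054,0,0,0,0],
    [-0.0008,0.0054,0,0,0,0],
    [-0.0009,0.0054,0,0,0,0],
    [0,0,0,0,0,0],
    [0,0,0,0,0,0],
  ],
)

```text
time: 13.98
position: [0.5327, 0.2251, 0.2567]
tool_rot: [-0.079, 0.997, -0.001, -0.0]
ft_force: [2.0, -8.7, -0.5]
grip_width: 0.0138
grip_force: 40.0
```

```bash
python3 - <<'E'
from h import *
o=get_obs(); print(o["position"],o["ft_force"],o["grip_force"])
ims=[]
for n,(r0,r1,c0,c1) in {"top":(170,260,170,300),"scene":(190,280,230,360)}.items():
    c=camera(n); ims.append(cv2.resize(c["pixels"][r0:r1,c0:c1],None,fx=4,fy=3.3,interpolation=cv2.INTER_CUBIC))
cv2.imwrite("pics/c.png",np.vstack(ims)); c=camera("wrist"); cv2.imwrite("pics/d.png",c["pixels"])
E
```

```text
[0.53266724 0.22513821 0.25668085] [ 2.02463679 -8.74037289 -0.53049417] 40.0135058054002
```

View pics/c.png

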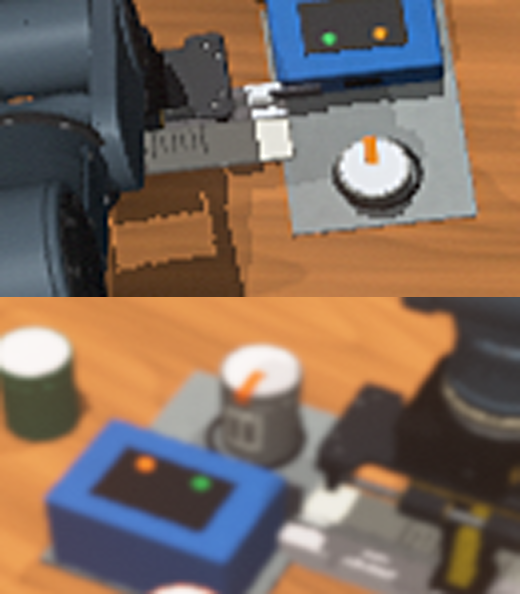

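View pics/d.png

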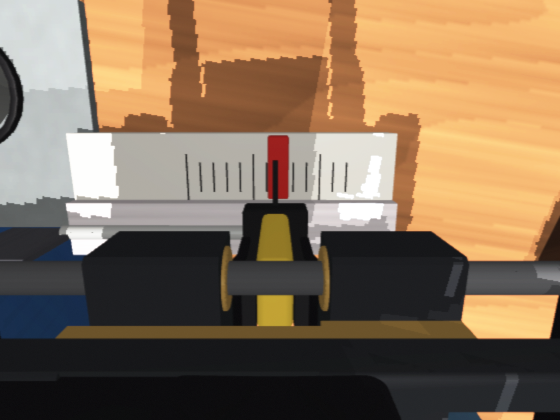

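In the top view the jar's stripe points at the window. In the wrist picture the pointer, at column 275.5, stands over the red clip (columns 267–289), about 1.5 mm off its centre and within tolerance.

```bash
python3 -c "
from rig import *
print(hand_in())"
```

```text
the job is handed in; nothing more can be done
None
```

I turned the jar's label to face the window (within about 1° by the wrist camera) and handed the job in with the gripper holding the shutter at the red clip, the pointer about 1.5 mm off its centre line; no verdict was returned.

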